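# Release the latched key of the slide stainer

### The arm

A 6-joint arm with a two-finger parallel gripper is mounted at the origin on the work surface. World frame = base frame: x ahead of the robot, y to its left, z up, the work surface at z = 0. Lengths are in m, angles in rad, forces in N, time in s.
With the tool pointing down it reaches from about 0.35 to 0.85 m from the base axis. Payload 8.1 kg.
Tool frame: the origin (TCP) lies at the centre of the arm's flange, where the gripper is bolted on; the fingertips stand 186 mm ahead of it and the grasp point (between the pads) lies 167 mm ahead of it; z points along the fingers, y is the line along which they close (so a half turn about z gives the same grasp; the last joint's range is limited). The gripper opens to 93 mm and grips with 3 to 60 N. Pads are 15 mm wide; open, the fingers measure 128 mm over their backs; the gripper's body (75 mm by 188 mm) begins 65 mm behind the grasp point.
Start: joints at [-1.277, 0.13, 1.488, -0, 1.523, -0.085], TCP at [0.222, -0.557, 0.405] pointing down, gripper open.
Joint ranges: [-2.96, 2.96], [-0.89, 2.26], [0.02, 2.5], [-1.34, 4.48], [0, 2.73], [-2.66, 2.66]. Speed limits (rad/s): [2.39, 2.39, 2.79, 3.14, 3.14, 3.14].

### API

Orientations are given as a rotation vector (axis times angle).
In Python, from plant import robot gives the robot as it stands.
- The arm moves only by the tool apply_moves, never from a script. Its argument "series" is a list of rows, each a list of 2 entries, a list of its own where there are three numbers: the shift along the tool's x, y, z in mm, then the turn, a rotation vector about the tool's x, y, z in rad. A call has 1 to 12 rows; each row shifts and turns the commanded pose from where the row before left it, along the tool's axes as they then stand; what a row does not reach is not made up. A row lasts 1/12 s, in which the tool goes at most 41.7 mm and 7.16 degrees, less where a joint would pass 70% of its speed; a pose out of reach is approached as far as the arm can. A call is refused whole if a number of a shift passes 41.7 or a number of a turn 0.125, either way. A call with a gripper value outside its range is refused whole. "claw" is the opening, from 0 (shut) to 1 (fully open), set as the call begins (left out, the last holds). The fingers move at their own pace and stop on an object; "newtons" is the grip in N (left out, the last holds). Time passes only in rows, so rows that do not move let the fingers close. It gives the time, the measured TCP pose, the force, the opening and the grip force at its end, in the units of the state.
- robot.read_state(): the state, without advancing time (a new reading comes with each control period).
- robot.read_camera(name): name is "scene" or "top" or "wrist"; returns (picture, depth): 384x512x3 uint8, blue, green, red; 384x512 float32, m along the optical axis (not along the pixel's ray), 0 where there is no reading.
- robot.calibration(name): a dict with "fx", "fy", "cx", "cy" (pixels), "extrinsics" (4x4, takes a point from world to camera coordinates). Camera axes: x right, y down, z forward; pixel columns grow to the right and rows downward; lengths in m; the calibration is good to about 2 mm. A picture is of the moment at which its call begins: read the wrist's pose just before it. calibration takes no time and is no camera call; for the wrist camera it gives the pose at the moment of the call.
- robot.close_job(): hands the job in; it is judged then, once.
The state is a dict: "t": time; "q": joint angles; "dq": joint speeds; "joint_torque": joint torques, N m; "tool_pos": TCP position; "orientation": TCP orientation; "force": force on the tool from outside, world axes, zero at the start; "wrist_torque": the same for the moment, N m; "opening": finger opening in m; "gripper_force": force on a finger pad.
Only numpy, scipy, OpenCV 4.12 (cv2) and the standard library are available. Lean on these libraries where they do the work, as an engineer would, in place of code of your own. Each camera call takes 0.05 s, during which the arm holds its last target. There are 200 camera calls.

### The job

One of the four programme keys on the white control desk is still latched down, but the caps sit unevenly and it cannot be seen which: put the machine in standby by finding that key by feel with light taps of the fingertips (a free key gives, the latched one does not) and pressing it firmly until its catch lets go and it springs up. Do not push any free key more than halfway down, and grasp or shift nothing: the loose things around stay where they are. Finish with all four keys up and the hand clear.

Things in the scene. Friction and masses are not known exactly. Their poses are not given: they have to be found in the camera images.
- desk: White control desk of a slide stainer, fixed, 150 mm (its x) by 300 mm (its y) by 60 mm high; origin at the centre of its underside on the table, z up. Four keys stand in a row along its y axis, 25 mm in front (-x) of its middle, at y = -75, -25, 25 and 75 mm (18 mm between caps). Small loose things lie on its rear strip, 42 to 48 mm behind its middle.
- key_a_top (a point): One of four identical white plastic key caps, 36 mm across the row, 32 mm along it; the point is the middle of the cap's top face, z up, moving with the key. The letters do not follow the order in the row, which changes. Seated unevenly, every cap, free or latched, starts 20 to 24 mm above the desk's top, so height does not tell; caps stay above the desk's top even when pressed home.
- key_b_top (a point): Another of the four keys, same point. About a free key (three of the four): it rests at the top of its 13 mm travel; its spring gives at about 1.5 N, then 0.45 N per mm (3 N sinks it about 3 mm, 4 N 5 to 6 mm), and lifts it back when let go.
- key_c_top (a point): Another of the four keys, same point. About the latched key: it is caught 4 mm down its travel and yields less than 1 mm to a light tap (up to 5 N). Pushed harder (8 to 11 N) it goes down; the catch lets go 7 to 8 mm below where it stood (if the finger leaves earlier, it is caught again), its stop is at 9 mm, and when the finger leaves it rises to 4 mm above its starting height.
- key_d_top (a point): Another of the four keys, same point.
- pin_tip (a point): Middle of the end face of the standby pin, a steel pin 12 mm thick in the desk's left (+y) end, 35 mm above the table. It is flush at the start and is driven out as far as the latched key is pressed down, to 7 to 9 mm when the catch has let go, and stays out. Need not be touched.
- cassette: White tissue cassette with a wax block on top, 28 x 40 x 15 mm, loose on the desk's rear strip; origin under its centre. Leave alone.
- pot: Small round lidded specimen pot, 30 mm across, 38 mm high, loose on the desk's rear strip; origin under its centre. Leave alone.
- blade_box: Flat blue box of blades, 24 x 52 x 14 mm, loose on the desk's rear strip; origin under its centre. Leave alone.
- mug: White mug, 76 mm across, 90 mm high, on the table left of the desk; origin under its centre. Leave alone.
- stain_bottle: Brown glass stain bottle, 60 mm across, 140 mm high, on the table left of the desk; origin under its centre. Leave alone.
- slide_tray: Green tray of glass slides, 280 x 200 x 12 mm, on the table right of the desk; origin under its centre. Leave alone.
- marker: Black marker pen, 14 mm thick, 120 mm long, lying on the table at the left; origin under its middle. Leave alone.

How it is judged:
By the outcome, as a careful person would: the job done as asked, in the order asked, and still so for the second after the job is handed in, with the robot touching nothing.
It also fails if it takes over 48 s, if anything falls off the work surface, if the arm or the gripper's body presses on something with over 40 N, if the wrist force passes 120 N, or if a joint passes its speed limit or range.

## Working session

There is one attempt and no reset: what is moved stays moved. The work goes in short steps, Python scripts to look and compute and a tool call to move; the robot and the scene stay as the last step left them, time stands still between calls to the robot, and variables do not carry over. Pictures are saved under pics/ and viewed, at most 10 in all, crops included, and the job is handed in when it is done.

Besides the shell and the picture viewer there is one more tool, called after "Call:" by a JSON object that holds its "name" and its "arguments". apply_moves: Moves the arm, as the interface text tells. Its arguments: {"type":"object","properties":{"series":{"type":"array"},"claw":{"type":"number"},"newtons":{"type":"number"}},"required":["series"]}

```bash
ls; mkdir -p pics; python3 - <<'E'
from plant import robot
import cv2,numpy as np
s=robot.read_state();print(s)
for n in ("scene","top"):
    im,d=robot.read_camera(n);cv2.imwrite(f"pics/{n}0.png",im);np.savez(f"pics/{n}0.npz",im=im,d=d)
    c=robot.calibration(n);print(n,c)
E
```

```text
pics
{'t': 0.0, 'q': array([-1.27738408e+00,  1.31161461e-01,  1.48923267e+00, -2.82574365e-05,
        1.52298244e+00, -8.53676508e-02]), 'dq': array([-0.0017927 , -0.00086045, -0.00021119, -0.00039647, -0.00117576,
        0.00170012]), 'joint_torque': array([-2.39853245e-03, -5.59855771e+01, -4.91748548e+01,  7.66043644e-02,
        3.57360870e-02, -8.83898565e-05]), 'tool_pos': array([ 0.22184391, -0.55725085,  0.40371256]), 'orientation': array([-3.08367858e+00, -5.91104210e-01,  3.34867965e-04]), 'force': array([0.14806378, 0.76553362, 0.15482777]), 'wrist_torque': array([-0.015107  , -0.01307894,  0.01688525]), 'gripper_force': 0.0, 'opening': 0.09266224143574622}
scene {'fx': 361.751819808788, 'fy': 361.751819808788, 'cx': 261.69361753145796, 'cy': 189.32940884885102, 'extrinsics': array([[ 3.61274576e-01,  9.32458629e-01, -1.25938704e-03,
        -1.94418254e-01],
       [ 7.68156932e-01, -2.98382129e-01, -5.66483039e-01,
        -3.37809170e-01],
       [-5.28597776e-01,  2.03688513e-01, -8.24072437e-01,
         1.35733894e+00],
       [ 0.00000000e+00,  0.00000000e+00,  0.00000000e+00,
         1.00000000e+00]])}
top {'fx': 401.3577612539, 'fy': 401.3577612539, 'cx': 257.77353880513346, 'cy': 194.5832745817455, 'extrinsics': array([[-0.00762836, -0.9999543 ,  0.00576241, -0.00238056],
       [-0.98077147,  0.00635798, -0.19505614,  0.53855597],
       [ 0.19501059, -0.00713956, -0.98077515,  1.419891  ],
       [ 0.        ,  0.        ,  0.        ,  1.        ]])}
```

View pics/top0.png

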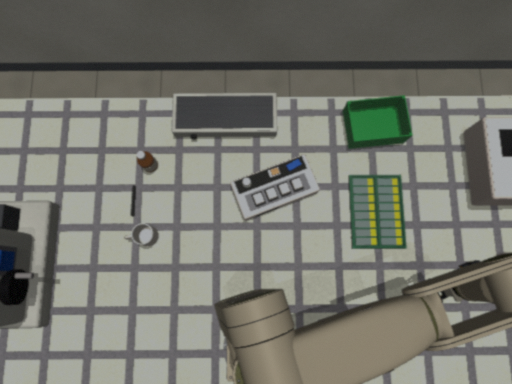

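View pics/scene0.png

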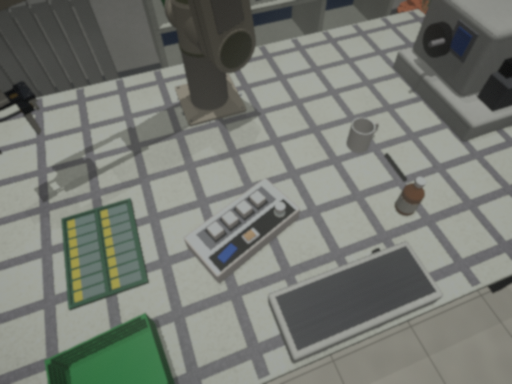

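The top view shows the desk at about (275,187), with its keys at about (259,199), (272,194), (285,188) and (298,184). The rear strip, with pot, cassette and blue box, is up-image (+x). The mug is at (143,235), the bottle at (146,160) and the tray at (378,211).

```bash
cat > h.py <<'E'
import numpy as np,cv2
def cloud(d,c):
    v,u=np.mgrid[:d.shape[0],:d.shape[1]]
    p=np.stack([(u-c['cx'])/c['fx']*d,(v-c['cy'])/c['fy']*d,d],-1)
    E=c['extrinsics'];return (p-E[:3,3])@E[:3,:3]
E
python3 - <<'E'
from plant import robot
from h import *
for n,box in (("top",(225,325,150,222)),("scene",(180,305,175,280))):
    z=np.load(f"pics/{n}0.npz");im,d=z['im'],z['d'];P=cloud(d,robot.calibration(n))
    u0,u1,v0,v1=box;M=np.zeros(d.shape,bool);M[v0:v1,u0:u1]=1
    desk=M&(P[...,2]>.04)&(P[...,2]<.15)&(d>0)
    Q=P[desk];r=cv2.minAreaRect((Q[:,:2]*1000).astype(np.float32));print(n,"desk mm",r,len(Q))
    for lo,hi in ((.052,.07),(.07,.09)): print(lo,np.median(Q[(Q[:,2]>lo)&(Q[:,2]<hi)][:,2]))
    k=(desk&(P[...,2]>.073)).astype(np.uint8)
    N,L,st,ce=cv2.connectedComponentsWithStats(k,connectivity=4)
    for i in range(1,N):
        if st[i,4]>15:
            q=P[L==i];print(ce[i].round(1),st[i,4],np.median(q,0).round(4),((q.min(0)+q.max(0))/2).round(4),np.ptp(q,0).round(3))
    cv2.imwrite(f"pics/{n}c.png",cv2.resize(im[v0:v1,u0:u1],None,fx=6 if n=="scene" else 8,fy=6 if n=="scene" else 8,interpolation=cv2.INTER_CUBIC)[:600,:800])
E
```

```text
top desk mm ((571.656494140625, -68.10966491699219), (153.51919555664062, 301.6316223144531), 20.816389083862305) 3264
0.052 0.05898870023674493
0.07 0.08087867119212758
[245.8 181.5] 54 [0.5788 0.036  0.0957] [0.579  0.0379 0.0877] [0.025 0.026 0.026]
[296.3 183. ] 91 [ 0.5745 -0.145   0.0827] [ 0.5754 -0.1465  0.0816] [0.039 0.039 0.017]
[283.7 187.9] 89 [ 0.556  -0.1003  0.0825] [ 0.5579 -0.0994  0.0813] [0.041 0.039 0.015]
[270.9 192.7] 89 [ 0.5386 -0.0534  0.083 ] [ 0.5399 -0.0538  0.0817] [0.041 0.036 0.013]
[258.  197.8] 90 [ 0.5205 -0.0067  0.0814] [ 0.5219 -0.0067  0.0809] [0.042 0.036 0.016]
scene desk mm ((573.9053955078125, -69.6964111328125), (151.6636199951172, 300.093017578125), 21.07324981689453) 5437
0.052 0.05897879033788262
0.07 0.08087148035095015
[257.1 197.6] 138 [ 0.5263 -0.0087  0.0809] [ 0.5229 -0.0081  0.0788] [0.041 0.04  0.011]
[243.4 207.4] 153 [ 0.5433 -0.0557  0.083 ] [ 0.542  -0.0548  0.0805] [0.042 0.039 0.014]
[279.5 207.3] 103 [0.5858 0.0336 0.0956] [0.5818 0.0347 0.0864] [0.029 0.027 0.026]
[229.3 218.3] 157 [ 0.5625 -0.1024  0.0825] [ 0.5597 -0.1024  0.0801] [0.041 0.039 0.014]
[214.7 229.2] 165 [ 0.5794 -0.1486  0.0828] [ 0.5772 -0.148   0.0801] [0.042 0.039 0.014]
[250.2 234.1] 41 [ 0.6251 -0.0646  0.074 ] [ 0.6229 -0.0671  0.075 ] [0.023 0.028 0.004]
```

Call:
{"name": "apply_moves", "arguments": {"series": [[[10,-5,0],[0,0,0]],[[20,-10,3],[0,0,0]],[[30,-16,8],[0,0,0]],[[30,-16,8],[0,0,0]],[[30,-16,8],[0,0,0]],[[30,-16,8],[0,0,0]],[[30,-16,8],[0,0,0]],[[30,-16,8],[0,0,0]],[[30,-16,8],[0,0,0]],[[30,-16,8],[0,0,0]],[[30,-16,8],[0,0,0]],[[30,-16,8],[0,0,0]]], "claw": 0, "newtons": 20}}

```text
t: 1.1
tool_pos: [0.4646, -0.2706, 0.3213]
orientation: [-3.085, -0.592, -0.0]
force: [1.3, -0.2, 0.1]
opening: 0.0175
gripper_force: 0.0
```

Call:
{"name": "apply_moves", "arguments": {"series": [[[30,-15,5],[0,0,0]],[[30,-15,0],[0,0,0]],[[30,-15,0],[0,0,0]],[[20,-10,0],[0,0,0]],[[10,-5,0],[0,0,0]],[[0,0,0],[0,0,0]],[[0,0,0],[0,0,0]],[[0,0,0],[0,0,0]]]}}

```text
t: 1.77
tool_pos: [0.5524, -0.1735, 0.3166]
orientation: [3.085, 0.59, -0.001]
force: [-0.4, -0.1, 0.1]
opening: 0.0001
gripper_force: 0.0
```

```bash
cat > st.py <<'E'
from plant import robot
from h import *
from scipy.spatial.transform import Rotation as Ro
K={75:(.5232,-.0077),25:(.5411,-.0544),-25:(.5589,-.1011),-75:(.5768,-.1478)}
s=robot.read_state();R=Ro.from_rotvec(s['orientation']).as_matrix()
p=s['tool_pos'];tip=p+.186*R[:,2]
print("t",s['t'],"tip",tip.round(4),"F",s['force'].round(2),"open",s['opening'],"zax",R[:,2].round(3),"yax deg",np.degrees(np.arctan2(R[1,1],R[0,1])),"q",s['q'].round(2))
for y,k in K.items(): print(y,"to-go tool mm",(R.T@(np.array([*k,.083])-tip)*1000).round(1))
E
python3 - <<'E'
import st
from st import *
im,d=robot.read_camera("wrist");cv2.imwrite("pics/w1.png",im)
c=robot.calibration("wrist");E=c['extrinsics'];P=cloud(d,c)
for y,k in K.items():
    q=E[:3,:3]@np.array([*k,.083])+E[:3,3];u,v=c['fx']*q[0]/q[2]+c['cx'],c['fy']*q[1]/q[2]+c['cy'];print(y,u,v)
    cv2.circle(im,(int(u),int(v)),3,(0,0,255),-1)
cv2.imwrite("pics/w1.png",im)
E
```

```text
t 1.7667 tip [ 0.5522 -0.1736  0.1306] F [-0.41 -0.07  0.13] open 9.696800649371644e-05 zax [-0.001 -0.    -1.   ] yax deg -68.33371163839291 q [-0.39  0.13  1.65 -0.    1.36  0.8 ]
75 to-go tool mm [  34.3 -164.9   47.5]
25 to-go tool mm [  33.7 -114.9   47.5]
-25 to-go tool mm [ 33.  -64.9  47.5]
-75 to-go tool mm [ 32.4 -14.9  47.5]
75 31.854600480669717 163.17010691408333
25 98.9070245599903 163.91898877760866
-25 165.84744426447014 164.7891342979915
-75 232.74531223551594 165.536223043991
```

View pics/w1.png

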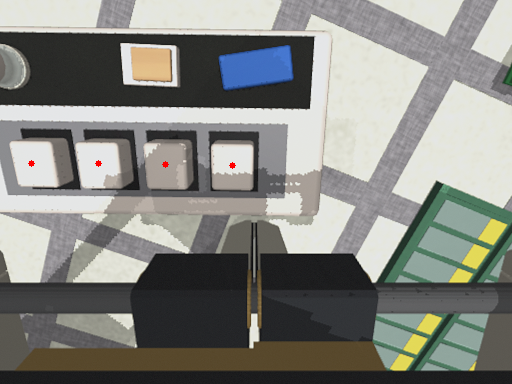

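The red computed points sit on the cap tops: -75 at (233,165), -25 at (166,165), 25 at (99,164) and 75 at (32,163). The closed fingertips are at about (254,225). I'll go above key -75 and stop 5 mm over its cap.

Call:
{"name": "apply_moves", "arguments": {"series": [[[10,-5,5],[0,0,0]],[[12,-5,10],[0,0,0]],[[10,-5,10],[0,0,0]],[[0,0,10],[0,0,0]],[[0,0,5],[0,0,0]],[[0,0,0],[0,0,0]],[[0,0,0],[0,0,0]],[[0,0,0],[0,0,0]]]}}

```text
t: 2.48
tool_pos: [0.5772, -0.1473, 0.2771]
orientation: [3.085, 0.591, 0.0]
force: [0.5, -0.1, 0.6]
opening: 0.0001
gripper_force: 0.0
```

```bash
python3 st.py
```

```text
t 2.4833 tip [ 0.5773 -0.1474  0.0911] F [ 0.54 -0.13  0.57] open 0.0001332846675084108 zax [ 0. -0. -1.] yax deg -68.32219881356518 q [-0.34  0.21  1.63 -0.    1.29  0.86]
75 to-go tool mm [   1.4 -149.8    8. ]
25 to-go tool mm [  0.7 -99.8   8. ]
-25 to-go tool mm [  0.  -49.8   8. ]
-75 to-go tool mm [-0.6  0.2  8.1]
```

Call:
{"name": "apply_moves", "arguments": {"series": [[[0,0,3],[0,0,0]],[[0,0,3],[0,0,0]],[[0,0,0],[0,0,0]],[[0,0,0],[0,0,0]],[[0,0,0],[0,0,0]]]}}

```text
t: 2.9
tool_pos: [0.5773, -0.147, 0.2708]
orientation: [3.085, 0.591, 0.0]
force: [-0.5, 0.4, 0.4]
opening: 0.0005
gripper_force: 0.0
```

Call:
{"name": "apply_moves", "arguments": {"series": [[[0,0,1],[0,0,0]],[[0,0,0],[0,0,0]],[[0,0,0],[0,0,0]],[[0,0,0],[0,0,0]]]}}

```text
t: 3.23
tool_pos: [0.5773, -0.1469, 0.2698]
orientation: [-3.085, -0.591, -0.0]
force: [-0.3, 0.1, 0.1]
opening: 0.0006
gripper_force: 0.0
```

Call:
{"name": "apply_moves", "arguments": {"series": [[[0,0,1],[0,0,0]],[[0,0,0],[0,0,0]],[[0,0,0],[0,0,0]],[[0,0,0],[0,0,0]]]}}

```text
t: 3.57
tool_pos: [0.5774, -0.147, 0.2689]
orientation: [3.085, 0.591, 0.0]
force: [0.5, -0.0, 1.0]
opening: 0.0004
gripper_force: 0.7
```

Call:
{"name": "apply_moves", "arguments": {"series": [[[0,0,1],[0,0,0]],[[0,0,0],[0,0,0]],[[0,0,0],[0,0,0]],[[0,0,0],[0,0,0]]]}}

```text
t: 3.9
tool_pos: [0.5774, -0.147, 0.2679]
orientation: [3.085, 0.591, 0.001]
force: [-0.1, 1.0, 1.9]
opening: 0.0007
gripper_force: 0.9
```

Call:
{"name": "apply_moves", "arguments": {"series": [[[0,0,1],[0,0,0]],[[0,0,0],[0,0,0]],[[0,0,0],[0,0,0]],[[0,0,0],[0,0,0]]]}}

```text
t: 4.23
tool_pos: [0.5774, -0.147, 0.2669]
orientation: [3.085, 0.591, 0.0]
force: [0.3, 0.3, 2.3]
opening: 0.0002
gripper_force: 1.2
```

Call:
{"name": "apply_moves", "arguments": {"series": [[[0,0,1],[0,0,0]],[[0,0,0],[0,0,0]],[[0,0,0],[0,0,0]],[[0,0,0],[0,0,0]]]}}

```text
t: 4.57
tool_pos: [0.5774, -0.147, 0.2658]
orientation: [3.085, 0.591, 0.0]
force: [0.8, 0.5, 1.8]
opening: 0.0004
gripper_force: 1.4
```

Key -75 sank about 3 mm at about 2–2.5 N, so it is free. Next is -25.

Call:
{"name": "apply_moves", "arguments": {"series": [[[0,0,-8],[0,0,0]],[[0,0,-8],[0,0,0]],[[0,-15,0],[0,0,0]],[[0,-20,0],[0,0,0]],[[0,-15,0],[0,0,0]],[[0,0,6],[0,0,0]],[[0,0,5],[0,0,0]],[[0,0,0],[0,0,0]],[[0,0,0],[0,0,0]],[[0,0,0],[0,0,0]]]}}

```text
t: 5.4
tool_pos: [0.5589, -0.101, 0.2706]
orientation: [3.086, 0.591, -0.001]
force: [0.6, -0.3, 0.2]
opening: 0.0003
gripper_force: 0.0
```

Call:
{"name": "apply_moves", "arguments": {"series": [[[0,0,1],[0,0,0]],[[0,0,0],[0,0,0]],[[0,0,0],[0,0,0]],[[0,0,0],[0,0,0]]]}}

```text
t: 5.73
tool_pos: [0.5588, -0.1006, 0.2698]
orientation: [3.085, 0.591, 0.0]
force: [-0.4, -1.0, -0.2]
opening: 0.0004
gripper_force: 0.0
```

Call:
{"name": "apply_moves", "arguments": {"series": [[[0,0,1],[0,0,0]],[[0,0,0],[0,0,0]],[[0,0,0],[0,0,0]],[[0,0,0],[0,0,0]]]}}

```text
t: 6.07
tool_pos: [0.5589, -0.1006, 0.2691]
orientation: [3.085, 0.591, 0.001]
force: [0.3, -0.6, 2.8]
opening: 0.0006
gripper_force: 1.6
```

Call:
{"name": "apply_moves", "arguments": {"series": [[[0,0,1],[0,0,0]],[[0,0,0],[0,0,0]],[[0,0,0],[0,0,0]],[[0,0,0],[0,0,0]]]}}

```text
t: 6.4
tool_pos: [0.5589, -0.1006, 0.2683]
orientation: [3.085, 0.591, 0.001]
force: [-2.0, -1.2, 6.3]
opening: 0.0008
gripper_force: 3.0
```

Key -25 resists with 6.3 N within about 1 mm, so it is the latched one. I'll press it firmly.

Call:
{"name": "apply_moves", "arguments": {"series": [[[0,0,1],[0,0,0]],[[0,0,1],[0,0,0]],[[0,0,1],[0,0,0]],[[0,0,1],[0,0,0]],[[0,0,1],[0,0,0]],[[0,0,0],[0,0,0]],[[0,0,0],[0,0,0]],[[0,0,0],[0,0,0]]]}}

```text
t: 7.07
tool_pos: [0.559, -0.1006, 0.2638]
orientation: [3.085, 0.591, 0.001]
force: [-4.4, -0.6, 9.4]
opening: 0.0001
gripper_force: 5.1
```

Call:
{"name": "apply_moves", "arguments": {"series": [[[0,0,1],[0,0,0]],[[0,0,1],[0,0,0]],[[0,0,0],[0,0,0]],[[0,0,0],[0,0,0]]]}}

```text
t: 7.4
tool_pos: [0.559, -0.1006, 0.2619]
orientation: [3.085, 0.591, 0.001]
force: [-4.6, 1.2, 10.6]
opening: 0.0006
gripper_force: 5.5
```

Call:
{"name": "apply_moves", "arguments": {"series": [[[0,0,1],[0,0,0]],[[0,0,0],[0,0,0]],[[0,0,0],[0,0,0]],[[0,0,0],[0,0,0]]]}}

```text
t: 7.73
tool_pos: [0.559, -0.1006, 0.261]
orientation: [3.085, 0.591, 0.001]
force: [-3.9, -0.3, 11.6]
opening: 0.0002
gripper_force: 5.8
```

Call:
{"name": "apply_moves", "arguments": {"series": [[[0,0,1],[0,0,0]],[[0,0,0],[0,0,0]],[[0,0,0],[0,0,0]],[[0,0,0],[0,0,0]]]}}

```text
t: 8.07
tool_pos: [0.559, -0.1006, 0.2602]
orientation: [3.085, 0.591, 0.001]
force: [-6.2, 0.5, 13.9]
opening: 0.0006
gripper_force: 6.8
```

Call:
{"name": "apply_moves", "arguments": {"series": [[[0,0,1],[0,0,0]],[[0,0,0],[0,0,0]],[[0,0,0],[0,0,0]],[[0,0,0],[0,0,0]]]}}

```text
t: 8.4
tool_pos: [0.559, -0.1006, 0.2601]
orientation: [3.085, 0.592, 0.001]
force: [-10.4, 1.3, 20.7]
opening: 0.0004
gripper_force: 10.3
```

Call:
{"name": "apply_moves", "arguments": {"series": [[[0,0,-5],[0,0,0]],[[0,0,-5],[0,0,0]],[[0,0,-10],[0,0,0]],[[0,0,-15],[0,0,0]],[[0,0,-20],[0,0,0]],[[-30,0,-20],[0,0,0]],[[-30,0,-10],[0,0,0]],[[-30,0,0],[0,0,0]],[[0,0,0],[0,0,0]],[[0,0,0],[0,0,0]],[[0,0,0],[0,0,0]]]}}

```text
t: 9.32
tool_pos: [0.4753, -0.1337, 0.3429]
orientation: [-3.085, -0.591, -0.001]
force: [0.0, -0.2, 0.4]
opening: 0.0007
gripper_force: 0.0
```

```bash
python3 - <<'E'
from st import *
for n in ("wrist","scene"):
    im,d=robot.read_camera(n);P=cloud(d,robot.calibration(n));cv2.imwrite(f"pics/{n}2.png",im)
    print(n,"desk top",np.median(P[...,2][(P[...,2]>.052)&(P[...,2]<.066)]))
    for y,k in K.items():
        m=(np.hypot(P[...,0]-k[0],P[...,1]-k[1])<.010)&(d>0)&(P[...,2]<.12)
        print(y,m.sum(),np.median(P[...,2][m]).round(4))
    # standby pin: points beyond desk's left end at z~.035
    y=np.array([-.357,.934]);x=np.array([.934,.357]);c=np.array([.5735,-.0688])
    a=(P[...,:2]-c)@y;b=(P[...,:2]-c)@x
    m=(a>.15)&(a<.17)&(abs(b)<.08)&(P[...,2]>.02)&(P[...,2]<.05);print("pin pts",m.sum(),a[m].max() if m.any() else None, np.median(b[m]) if m.any() else None)
E
```

```text
t 9.3167 tip [ 0.4755 -0.1337  0.1569] F [ 0.02 -0.24  0.36] open 0.0006785780632971609 zax [ 0.001  0.    -1.   ] yax deg -68.32695082326059 q [-0.38 -0.12  1.86  0.    1.41  0.81]
75 to-go tool mm [ 90.8 -99.4  74. ]
25 to-go tool mm [ 90.2 -49.4  74. ]
-25 to-go tool mm [89.5  0.5 74. ]
-75 to-go tool mm [88.9 50.6 74. ]
wrist desk top 0.05858845508062904
75 539 0.0812
25 545 0.0834
-25 564 0.087
-75 543 0.083
pin pts 7 0.1606393599409626 0.03907930700969452
scene desk top 0.061695378501900454
75 35 0.0815
25 36 0.0834
-25 37 0.087
-75 39 0.0837
pin pts 2 0.156595713768811 0.04112423331823212
```

The pressed cap now reads 87 mm against 82.5 mm before, and the other three are unchanged. The hand is clear, so I'm handing in.

```bash
python3 -c "
from plant import robot
print(robot.close_job())"
```

```text
the job is handed in; nothing more can be done
None
```

The latched key was the one at y = -25 mm: pressed to its stop, it sprang up about 4 mm; all four keys are up, the hand is clear and nothing else was touched, and I handed the job in at about 9.4 s without being shown a verdict.

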